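# Put three varnished carvings on their own drying stands

### The job

The three varnished carvings are standing on each other's drying stands: move each to the middle of the stand shaped like its own foot (gourd on the round one, toucan on the square one, mask on the oblong one), upright and with the toucan's and the mask's foot lined up with the edges of the stand. Park a carving on the empty slatted rack to make room. The varnish is tacky, so never put one on the table, tip it over or drop it, and leave the white jar and the brush mug where they are.

Things in the scene. Friction and masses are not known exactly. Their poses are not given: they have to be found in the camera images.
- gourd: Brown carved bottle gourd, 0.16 kg. Round foot 64 mm across, 12 high; belly 74 across at height 47; straight round upright neck 28 across from height 98 to the top at 135. Origin: centre of the foot's underside, z up. Starts on the square stand.
- bird: Brown carved toucan, 0.18 kg. Foot: square block 60 x 60 x 20 mm. Body centred above it on a post: 75 long (x), 36 wide (y), flat upright sides, heights 38 to 98. Head 36 across towards -x, top at 118, beak to x = -84; tail to x = +72, sloping down. Origin: centre of the block's underside, x along its edges, z up. Starts on the oblong stand.
- mask: Brown carved face mask upright on an oblong foot, 0.22 kg. Foot 56 (x) x 110 (y) x 18 mm. Face over the foot's middle line, 30 thick (x), flat front and back, top at 123; forehead 90 wide (y) from height 60 up. Nose to x = -33, below height 80; ears to y = +-58 at height 78. Origin: centre of the foot's underside, z up. Starts on the round stand.
- stand_round: Round pale wooden drying stand, a disc 120 mm across, origin at the centre of its underside, z up, top surface 25 mm above the table; fixed to the table. The gourd's own stand (round foot).
- stand_square: Square pale wooden drying stand, 100 x 100 mm, origin at the centre of its underside, z up, top surface 25 mm above the table; fixed to the table. x and y along its edges. The toucan's own stand (square foot).
- stand_oblong: Oblong pale wooden drying stand, 90 mm (x) by 150 mm (y), origin at the centre of its underside, z up, top surface 25 mm above the table; fixed to the table. The mask's own stand (oblong foot).
- rack: Slatted pale wooden drying rack, 120 x 120 mm, five slats 16 mm wide along y with 10 mm gaps, origin at the centre of its underside, z up, top surface 25 mm above the table; fixed to the table. Empty at the start, the spare place; any piece can stand on it.
- jar: White plastic paint jar with a black band, 56 mm across, 85 mm high, loose; bystander. Origin at the centre of its underside.
- mug: Blue ceramic brush mug, 68 mm across at the rim, 70 mm high, brushes sticking out of it to 137 mm; loose, bystander. Origin at the centre of its underside.
There are look-alikes about, which are no part of the job. Leave any purple or turquoise look-alike of the gourd alone.

How it is judged:
On the way:
1. one of the carvings stands on the slatted rack, upright and released (((horizontal distance between gourd and rack below 0.05 m and height (world z) of gourd between 0.02 and 0.03 m and angle between gourd's own z axis and vertical below 0.12 rad and contact force between the fingers and gourd below 0.05 N) or (horizontal distance between bird and rack below 0.05 m and height (world z) of bird between 0.02 and 0.03 m and angle between bird's own z axis and vertical below 0.12 rad and contact force between the fingers and bird below 0.05 N) or (horizontal distance between mask and rack below 0.05 m and height (world z) of mask between 0.02 and 0.03 m and angle between mask's own z axis and vertical below 0.12 rad and contact force between the fingers and mask below 0.05 N))), for 0.2 s.
At the end, for the whole second after the job is handed in: Gourd on the round stand, toucan on the square, mask on the oblong: each upright (7 degrees), flat on the top, centred within 13 mm, released, at rest; toucan's block (any quarter turn) and mask's foot (either way round) in line with their stands within 15 degrees (horizontal distance between gourd and stand_round below 0.013 m and height (world z) of gourd between 0.02 and 0.03 m and angle between each of gourd, bird, mask's own z axis and vertical below 0.12 rad and linear speed of each of gourd, bird, mask below 0.02 m/s and angular speed of each of gourd, bird, mask below 0.2 rad/s and contact force between the fingers and gourd below 0.05 N and horizontal distance between bird and stand_square below 0.013 m and height (world z) of bird between 0.02 and 0.03 m and contact force between the fingers and bird below 0.05 N and horizontal distance between mask and stand_oblong below 0.013 m and height (world z) of mask between 0.02 and 0.03 m and contact force between the fingers and mask below 0.05 N and (angle between the x axis of bird and the x axis of stand_square, either way round below 0.26 rad or angle between the x axis of bird and the y axis of stand_square, either way round below 0.26 rad) and angle between the x axis of mask and the x axis of stand_oblong, either way round below 0.26 rad); the robot touches nothing.
It fails at once if a carving is put or dropped on the table (height (world z) of any of gourd, bird, mask below 0.012 m).
It fails at once if a carving is tipped over (leans more than 35 degrees) (angle between any of gourd, bird, mask's own z axis and vertical above 0.61 rad).
It fails at once if a carving is let go more than 20 mm above a stand's top ((height (world z) of gourd above 0.047 m and contact force between the fingers and gourd below 0.02 N) or (height (world z) of bird above 0.047 m and contact force between the fingers and bird below 0.02 N) or (height (world z) of mask above 0.047 m and contact force between the fingers and mask below 0.02 N)).
It fails at once if the white jar or the brush mug is pushed more than 30 mm or knocked over ((distance of jar from where it was at the start of the episode above 0.03 m or angle between jar's own z axis and vertical above 0.5 rad) or (distance of mug from where it was at the start of the episode above 0.03 m or angle between mug's own z axis and vertical above 0.5 rad)).
It also fails if it takes over 109 s, if anything falls off the work surface, if the arm or the gripper's body presses on something with over 40 N, if the wrist force passes 120 N, or if a joint passes its speed limit or range.

### The arm

A 6-joint arm with a two-finger parallel gripper is mounted at the origin on the work surface. World frame = base frame: x ahead of the robot, y to its left, z up, the work surface at z = 0. Lengths are in m, angles in rad, forces in N, time in s.
With the tool pointing down it reaches from about 0.325 to 0.85 m from the base axis. Payload 15.5 kg.
Tool frame: the origin (TCP) lies midway between the tips of the shut fingers; the grasp point (between the pads) lies 19 mm behind it; y points along the fingers, x is the direction in which the jaws open and shut, and the axes are right-handed (so a half turn about y gives the same grasp; the last joint's range is limited). The gripper opens to 91 mm and grips with 3 to 60 N. Pads are 32 mm wide; open, the fingers measure 118 mm over their backs; the gripper's body (76 mm by 178 mm) begins 60 mm behind the grasp point.
Start: joints at [-1.323, 0.494, 1.345, -0, 1.302, -0.096], TCP at [0.21, -0.589, 0.214] pointing down, gripper open.
Joint ranges: [-2.91, 2.91], [-0.82, 2.16], [0.22, 2.67], [-1.22, 4.37], [0.12, 2.79], [-3.08, 3.08]. Speed limits (rad/s): [1.89, 1.89, 2.57, 3.01, 3.01, 3.01].

### API

Orientations are given as a 3x3 rotation matrix whose columns are the frame's x, y, z axes.
In Python, from rig import * gives the robot as it stands.
- The arm moves only by the tool drive_tool, never from a script. Its argument "series" is one flat list of numbers, 6 for each row, row after row: the shift along the world's x, y, z in m, then the turn, a rotation vector about the world's x, y, z in rad. A call has 1 to 10 rows; each row is the pose to reach, as a shift and turn from the pose measured when the call began; what a row does not reach only later rows make up. A row lasts 1/12 s, in which the tool goes at most 41.7 mm and 7.16 degrees, less where a joint would pass 70% of its speed; a pose out of reach is approached as far as the arm can. A call with a gripper value outside its range is refused whole. "fingers" is the closure in counts, from 0 (fully open) to 255 (shut), set as the call begins (left out, the last holds). The fingers move at their own pace and stop on an object; the grip force is fixed at half the most. Time passes only in rows, so rows that repeat a pose let the fingers close. It gives the time, the measured TCP pose, the force and the opening at its end, in the units of the state.
- state(): the state, without advancing time (a new reading comes with each control period).
- snapshot(name): name is "side" or "top"; returns (picture, depth): 420x560x3 uint8, red, green, blue; 420x560 float32, m along the optical axis (not along the pixel's ray), 0 where there is no reading.
- camera_model(name): a dict with "mtx" (3x3 intrinsics, pixels), "xyz" and "orientation" of the camera in the world. Camera axes: x right, y down, z forward; pixel columns grow to the right and rows downward; lengths in m; the calibration is good to about 2 mm. A picture is of the moment at which its call begins. camera_model takes no time and is no camera call.
- finish_job(): hands the job in, once; it reports no verdict.
The state is a dict: "t": time; "joint_positions": joint angles; "joint_vel": joint speeds; "tau": joint torques, N m; "ee_pos": TCP position; "tool_rot": TCP orientation; "wrist_force": force on the tool from outside, world axes, zero at the start; "torque": the same for the moment, N m; "gripper_width": opening from 0.0 (shut) to 1.0 (fully open).
Only numpy, scipy, OpenCV 4.12 (cv2) and the standard library are available. Lean on these libraries where they do the work, as an engineer would, in place of code of your own. Each camera call takes 0.05 s, during which the arm holds its last target. There are 200 camera calls.

## Working session

There is one attempt and no reset: what is moved stays moved. The work goes in short steps, Python scripts to look and compute and a tool call to move; the robot and the scene stay as the last step left them, time stands still between calls to the robot, and variables do not carry over. Pictures are saved under pics/ and viewed, about 12 in all and at most 16, crops included, and the job is handed in when it is done.

Besides the shell and the picture viewer there is one more tool, called after ">>>" as a command line: name --argument value ..., lists and objects as JSON in quotes. drive_tool: Moves the arm, as the interface text tells. Its arguments: {"type":"object","properties":{"series":{"type":"array"},"fingers":{"type":"number"}},"required":["series"]}

```bash
mkdir -p pics; cat > h.py <<'E'
from rig import *
import numpy as np, cv2
def grab(n):
    im,d=snapshot(n); return im,d,camera_model(n)
def cloud(d,c):
    K=np.array(c["mtx"]);R=np.array(c["orientation"]);p=np.array(c["xyz"])
    v,u=np.mgrid[:d.shape[0],:d.shape[1]]
    P=np.stack([(u-K[0,2])/K[0,0]*d,(v-K[1,2])/K[1,1]*d,d],-1)
    W=P@R.T+p; W[d==0]=np.nan; return W
E
python3 - <<'E'
from h import *
for n in("top","side"):
    im,d,c=grab(n); cv2.imwrite(f"pics/{n}0.png",im[...,::-1]); np.savez(f"{n}0.npz",im=im,W=cloud(d,c)); print(n,c)
print(state())
E
```

```text
top {'mtx': array([[445.62700473,   0.        , 276.68212673],
       [  0.        , 445.62700473, 206.82112552],
       [  0.        ,   0.        ,   1.        ]]), 'xyz': array([0.38832878, 0.03552169, 1.10506625]), 'orientation': array([[-0.0137093 , -0.99745087,  0.07002723],
       [-0.99973845,  0.01239124, -0.01922199],
       [ 0.01830527, -0.07027244, -0.99735987]])}
side {'mtx': array([[425.17778887,   0.        , 280.51406872],
       [  0.        , 425.17778887, 212.64948505],
       [  0.        ,   0.        ,   1.        ]]), 'xyz': array([0.12175145, 0.71299039, 0.56227357]), 'orientation': array([[-0.89557296, -0.23206372,  0.37959913],
       [-0.44468409,  0.49434668, -0.74691192],
       [-0.01432241, -0.83771581, -0.54591857]])}
{'t': 0.1, 'joint_positions': array([-1.32347967e+00,  4.94161126e-01,  1.34606903e+00,  1.80835634e-05,
        1.30249701e+00, -9.55127745e-02]), 'joint_vel': array([ 0.0008129 , -0.00129999, -0.00163488,  0.00027463,  0.00024639,
       -0.00084272]), 'tau': array([ 2.16874476e-03, -8.80239558e+01, -3.82546127e+01,  7.07432278e-02,
        4.82176314e-02, -2.84133574e-05]), 'ee_pos': array([ 0.21001266, -0.58829477,  0.21337301]), 'tool_rot': array([[ 3.36148540e-01, -2.60826014e-04,  9.41808946e-01],
       [-9.41808307e-01,  1.10426032e-03,  3.36148618e-01],
       [-1.12767855e-03, -9.99999356e-01,  1.25547388e-04]]), 'wrist_force': array([ 0.05829927,  0.31207804, -0.97818085]), 'torque': array([0.03112355, 0.0742935 , 0.03744978]), 'gripper_width': 0.9970713626116873}
```

View pics/top0.png

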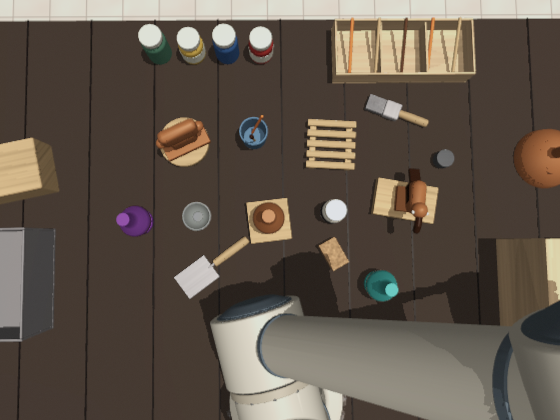

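View pics/side0.png

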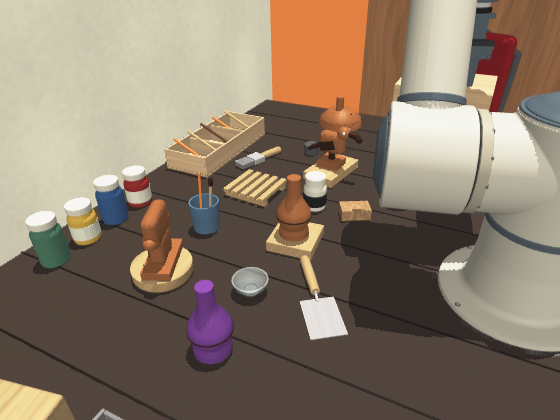

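The top view shows the mask at (184,140) on the round stand and the gourd at (269,217) on the square stand. The toucan is at (412,200) on the oblong stand, and the rack is empty at (331,145). The mug is at (254,133) and the jar at (335,211). The side view agrees. Next I'll measure from the depth data.

```bash
python3 - <<'E'
from h import *
D=np.load("top0.npz");im=D["im"];W=D["W"]
hsv=cv2.cvtColor(im,cv2.COLOR_RGB2HSV)
win={"round":(150,225,105,175),"square":(240,300,190,250),"oblong":(365,445,165,240),"rack":(300,365,112,175)}
print("table z",np.nanmedian(W[300:330,100:160,2]), "table2",np.nanmedian(W[60:100,290:320,2]))
def rect(P,t):
    r=cv2.minAreaRect((P[:,:2]*1000).astype(np.float32)); print(t,len(P),"c",np.round(r[0],1),"size",np.round(r[1],1),"ang",round(r[2],1),"z",np.round(np.median(P[:,2])*1000,1))
for k,(a,b,c,d) in win.items():
    w=W[c:d,a:b].reshape(-1,3);H=hsv[c:d,a:b].reshape(-1,3)
    z=w[:,2]
    pale=(H[:,2]>140)&(H[:,1]<140)&(abs(z-.025)<.008)
    rect(w[pale],k+" stand")
    for lo,hi in((.036,.05),(.06,.08),(.08,.1),(.1,.12),(.12,.13),(.13,.15),(.15,.17)):
        m=(z>lo)&(z<hi)
        if m.sum()>8: rect(w[m],f"   {lo}-{hi}")
for k,(a,b,c,d) in {"jar":(318,352,194,228),"mug":(236,272,110,152),"purple":(112,155,200,240),"turq":(360,402,265,302)}.items():
    w=W[c:d,a:b].reshape(-1,3);m=w[:,2]>.03;rect(w[m],k);print(np.nanmax(w[:,2]))
A=im[95:245,145:450]
cv2.imwrite("pics/crop0.png",cv2.resize(A,(793,390),interpolation=cv2.INTER_CUBIC)[...,::-1])
E
```

```text
table z -0.00025525795433001264 table2 -2.452519660289809e-05
round stand 472 c [626.2 245. ] size [120.3 107.1] ang 26.7 z 24.8
   0.036-0.05 456 c [616.6 230.7] size [ 36.9 109.9] ang 26.8 z 42.7
   0.06-0.08 62 c [616.3 227.4] size [ 9.1 61.3] ang 32.3 z 70.5
   0.08-0.1 63 c [615.9 227.2] size [ 3.7 71.1] ang 24.6 z 88.6
   0.1-0.12 191 c [624.3 233.8] size [ 24.6 114.5] ang 25.4 z 110.4
   0.12-0.13 55 c [617.6 227.8] size [15.5 87.6] ang 34.3 z 125.1
   0.13-0.15 537 c [626.9 235.6] size [30.5 89.3] ang 25.5 z 145.2
   0.15-0.17 9 c [630.7 223.3] size [10.3 38. ] ang 22.5 z 150.7
square stand 837 c [428.6  47.5] size [104.9 125.4] ang 6.0 z 24.5
   0.06-0.08 97 c [436.2  34.9] size [72.  71.9] ang 88.8 z 75.9
   0.08-0.1 320 c [435.8  34.9] size [66.6 66.5] ang 89.5 z 92.3
   0.1-0.12 226 c [435.9  36.7] size [49.2 49.5] ang 62.6 z 107.9
   0.12-0.13 13 c [434.3  33.7] size [21.2 30.6] ang 48.2 z 121.0
   0.15-0.17 135 c [436.5  36. ] size [25.7 25.7] ang 44.6 z 159.9
oblong stand 1105 c [ 477.  -300.7] size [150.3  89.6] ang 79.7 z 25.1
   0.036-0.05 239 c [ 480.8 -285.2] size [28.7 60.8] ang 85.0 z 44.5
   0.06-0.08 136 c [ 498.2 -297.2] size [ 26.4 106.5] ang 74.4 z 73.4
   0.08-0.1 114 c [ 486.8 -293.7] size [27.7 85.4] ang 72.9 z 87.5
   0.1-0.12 217 c [ 456.3 -297.6] size [ 38.6 118.8] ang 80.7 z 114.6
   0.12-0.13 265 c [ 455.1 -296.4] size [ 28.6 114.3] ang 80.2 z 122.5
   0.13-0.15 241 c [ 437.5 -298.5] size [52.  36.1] ang 14.9 z 136.4
rack stand 1599 c [ 619.6 -120.5] size [119.  120.8] ang 86.5 z 24.7
jar 477 c [ 451.1 -117.1] size [53.  51.9] ang 70.1 z 84.2
0.09049390916072064
mug 393 c [642.1  68.9] size [66.1 65.3] ang 89.8 z 66.6
0.1395922897409403
purple 814 c [434.  348.1] size [68.5 73.2] ang 71.5 z 75.4
0.140203968214495
turq 792 c [ 276.1 -225.6] size [69.1 73.5] ang 71.2 z 75.4
0.13900082434769545
```

View pics/crop0.png

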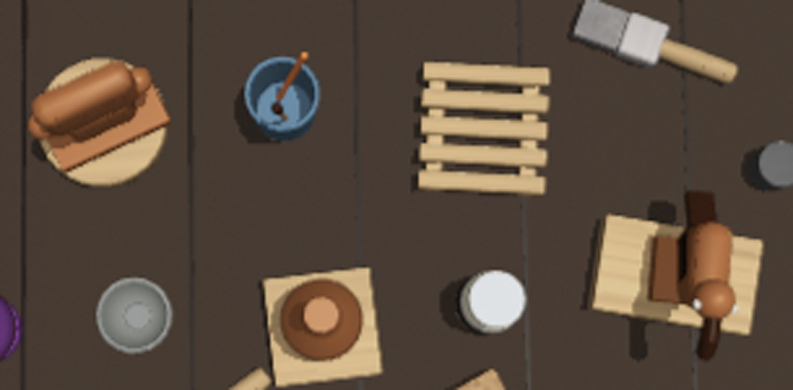

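```bash
python3 - <<'E'
from h import *
from scipy.optimize import least_squares
T=np.load("top0.npz");S=np.load("side0.npz")
def pts(c,r,zlo,zhi,src=(T,S),pale=None):
    o=[]
    for D in src:
        W=D["W"].reshape(-1,3);H=cv2.cvtColor(D["im"],cv2.COLOR_RGB2HSV).reshape(-1,3)
        m=(np.hypot(W[:,0]-c[0],W[:,1]-c[1])<r)&(W[:,2]>zlo)&(W[:,2]<zhi)
        if pale is not None: m&=(((H[:,2]>110)&(H[:,1]<150))==pale)
        o.append(W[m])
    return o
def rect(P,t):
    if len(P)<8: print(t,"few",len(P));return
    r=cv2.minAreaRect((P[:,:2]*1000).astype(np.float32)); print(t,len(P),"c",np.round(r[0],1),"size",np.round(r[1],1),"ang",round(r[2],1))
for n,c,r in(("square",(.435,.036),.072),("oblong",(.477,-.301),.1),("round",(.626,.24),.075),("rack",(.62,-.12),.1)):
    for s,p in zip("TS",pts(c,r,.019,.031,pale=True)): 
        rect(p,n+s)
        if n=="round":
            h=cv2.convexHull((p[:,:2]*1000).astype(np.float32))[:,0]
            f=least_squares(lambda q:np.hypot(h[:,0]-q[0],h[:,1]-q[1])-60,[626,240],loss="soft_l1"); print("  circle",f.x.round(1),f.fun.round(1))
# square: tighter colour/shape: mask image -> open away handle
for n,c,r,bands in(("bird",(.47,-.297),.11,[(.038,.05),(.065,.115),(.115,.125),(.126,.15)]),("mask",(.625,.236),.08,[(.037,.046),(.09,.125),(.125,.142),(.142,.155)]),("gourd",(.436,.036),.06,[(.06,.08),(.13,.155),(.155,.17)])):
    for b in bands:
        for s,p in zip("TS",pts(c,r,*b)): rect(p,f"{n}{s}{b}")
# bird dark/brown plot
im=T["im"][150:250,350:460];cv2.imwrite("pics/bird.png",cv2.resize(im,(660,600),interpolation=cv2.INTER_CUBIC)[...,::-1])
E
```

```text
squareT 874 c [432.7  35. ] size [99.4 99.7] ang 6.2
squareS 801 c [430.7  37.8] size [100.6 101.6] ang 6.9
oblongT 1254 c [ 477.6 -300.3] size [150.8  90.6] ang 79.4
oblongS 440 c [ 475.  -298.6] size [154.5  91.7] ang 79.2
roundT 511 c [628.4 237.1] size [112.2 119.9] ang 85.9
  circle [628.6 240.4] [ 0.1  0.1  0.3  0.9 -0.3 -0.5  0.1  0.5 -1.1 -0.2 -0.9 -0.3 -0.3 -0.3
 -0.1  0.  -0.3 -0.3 -0.3 -0.1  0.3  0.5  0.3 -0.1  0.   0.9  0.2 -0.6
  0.  -0.6 -0.4 -1.2 -1.5 -1.5 -0.1]
roundS 934 c [622.7 247.6] size [119.7 106.2] ang 32.4
  circle [626.3 241.6] [ 1.1  0.   1.2 -0.1 -0.2 -0.6 -0.8 -0.6 -0.2 -0.3 -0.4 -0.3  0.   0.1
 -0.1  0.6  1.1  0.2  0.1  0.3  1.3  0.3 -0.1 -0.2 -0.1  0.6 -0.4 -0.4
 -0.3 -0.5 -0.3 -0.2 -0.5  0.4  1.1  0.2  0.6]
rackT 1610 c [ 619.6 -120.4] size [119.7 120.9] ang 86.2
rackS 993 c [ 618.5 -118.7] size [123.1 123.6] ang 86.1
birdT(0.038, 0.05) 232 c [ 481.2 -282.9] size [24.  60.4] ang 85.0
birdS(0.038, 0.05) 242 c [ 477.5 -298.8] size [62.2 61.6] ang 85.7
birdT(0.065, 0.115) 353 c [ 495.2 -303.8] size [ 39.4 108. ] ang 83.1
birdS(0.065, 0.115) 462 c [ 471.2 
[... 494 characters left out ...]
.7 114.5] ang 25.4
maskS(0.09, 0.125) 460 c [616.6 237.5] size [ 31.  108.3] ang 9.2
maskT(0.125, 0.142) 162 c [627.  235.3] size [30.5 89.8] ang 25.5
maskS(0.125, 0.142) 269 c [612.4 238.2] size [27.7 82.1] ang 4.0
maskT(0.142, 0.155) 412 c [627.1 235.1] size [26.1 84.7] ang 25.8
maskS(0.142, 0.155) 365 c [624.3 236.9] size [25.4 85.9] ang 25.2
gourdT(0.06, 0.08) 97 c [436.2  34.9] size [72.  71.9] ang 88.8
gourdS(0.06, 0.08) 263 c [429.1  52.1] size [73.8 41.6] ang 21.8
gourdT(0.13, 0.155) few 7
gourdS(0.13, 0.155) 156 c [431.6  44.9] size [26.2 13.8] ang 22.9
gourdT(0.155, 0.17) 133 c [437.6  36. ] size [25.5 25.8] ang 89.4
gourdS(0.155, 0.17) 110 c [434.7  37.7] size [27.3 28. ] ang 54.3
```

View pics/bird.png

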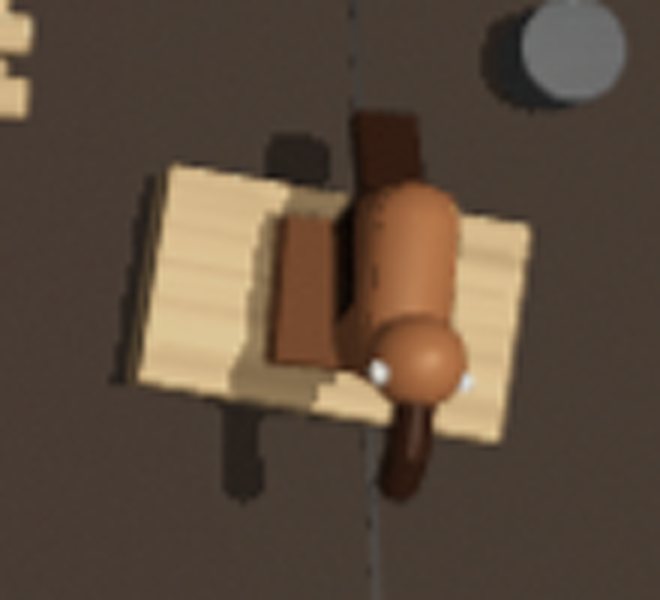

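The enlarged crop shows the toucan's block edge beside its body, with the head and beak pointing down the picture, towards −x. The two cameras agree to about 2 mm, so I use these averages (mm):

| Item | Position | Angle |
|---|---|---|
| Gourd | (436, 37) | – |
| Bird | (479, −300) | x axis −5° |
| Mask | (627, 235) | x axis 25.5° |
| Square stand | (432, 36) | 6.5° |
| Oblong stand | (476, −300) | −10.5° |
| Round stand | (627, 241) | – |
| Rack | (619, −120) | – |

I'll start by moving to the gourd.

>>> drive_tool --series '[0.01, 0.03, 0.03, 0, 0, 0, 0.024, 0.065, 0.037, 0, 0, 0, 0.038, 0.104, 0.037, 0, 0, 0, 0.052, 0.143, 0.037, 0, 0, 0, 0.066, 0.182, 0.037, 0, 0, 0, 0.08, 0.221, 0.037, 0, 0, 0, 0.094, 0.26, 0.037, 0, 0, 0, 0.108, 0.299, 0.037, 0, 0, 0, 0.122, 0.338, 0.037, 0, 0, 0, 0.136, 0.377, 0.037, 0, 0, 0]' --fingers 0

```text
t: 0.93
ee_pos: [0.3459, -0.2094, 0.2504]
tool_rot: [[0.336, -0.0, 0.942], [-0.942, 0.001, 0.336], [-0.001, -1.0, 0.0]]
wrist_force: [0.9, 0.7, 0.8]
gripper_width: 0.996
```

>>> drive_tool --series '[0.013, 0.035, 0, 0, 0, 0, 0.026, 0.07, 0, 0, 0, 0, 0.039, 0.105, 0, 0, 0, 0, 0.052, 0.14, 0, 0, 0, 0, 0.065, 0.175, 0, 0, 0, 0, 0.078, 0.21, 0, 0, 0, 0, 0.09, 0.246, 0, 0, 0, 0, 0.09, 0.246, -0.025, 0, 0, 0, 0.09, 0.246, -0.05, 0, 0, 0, 0.09, 0.246, -0.06, 0, 0, 0]'

```text
t: 1.77
ee_pos: [0.4347, 0.0376, 0.1879]
tool_rot: [[0.338, -0.003, 0.941], [-0.941, 0.001, 0.338], [-0.002, -1.0, -0.003]]
wrist_force: [-0.9, -0.3, 0.0]
gripper_width: 0.999
```

>>> drive_tool --series '[0.001, 0, -0.02, 0, 0, 0, 0.001, 0, -0.04, 0, 0, 0, 0.001, 0, -0.055, 0, 0, 0, 0.001, 0, -0.061, 0, 0, 0, 0.001, 0, -0.061, 0, 0, 0]'

```text
t: 2.18
ee_pos: [0.4348, 0.0376, 0.1259]
tool_rot: [[0.338, -0.006, 0.941], [-0.941, 0.001, 0.338], [-0.003, -1.0, -0.005]]
wrist_force: [-0.6, 0.4, 0.9]
gripper_width: 1.001
```

>>> drive_tool --series '[0, 0, 0, 0, 0, 0, 0, 0, 0, 0, 0, 0, 0, 0, 0, 0, 0, 0, 0, 0, 0, 0, 0, 0, 0, 0, 0, 0, 0, 0, 0, 0, 0, 0, 0, 0]' --fingers 255

```text
t: 2.68
ee_pos: [0.435, 0.0376, 0.1262]
tool_rot: [[0.338, -0.005, 0.941], [-0.941, 0.001, 0.338], [-0.003, -1.0, -0.004]]
wrist_force: [0.2, 0.3, -0.8]
gripper_width: 0.593
```

>>> drive_tool --series '[0, 0, 0, 0, 0, 0, 0, 0, 0, 0, 0, 0, 0, 0, 0, 0, 0, 0, 0, 0, 0, 0, 0, 0, 0, 0, 0, 0, 0, 0, 0, 0, 0, 0, 0, 0, 0, 0, 0, 0, 0, 0]' --fingers 255

```text
t: 3.27
ee_pos: [0.4349, 0.0376, 0.1261]
tool_rot: [[0.338, -0.005, 0.941], [-0.941, 0.001, 0.338], [-0.003, -1.0, -0.005]]
wrist_force: [-0.8, 0.9, -1.4]
gripper_width: 0.302
```

>>> drive_tool --series '[0, 0, 0.01, 0, 0, 0, 0, 0, 0.03, 0, 0, 0, 0, 0, 0.055, 0, 0, 0, 0.01, -0.008, 0.075, 0, 0, 0, 0.033, -0.028, 0.09, 0, 0, 0, 0.06, -0.052, 0.09, 0, 0, 0, 0.088, -0.076, 0.09, 0, 0, 0, 0.116, -0.1, 0.09, 0, 0, 0, 0.144, -0.124, 0.09, 0, 0, 0, 0.167, -0.144, 0.09, 0, 0, 0]'

```text
t: 4.1
ee_pos: [0.6034, -0.1082, 0.2159]
tool_rot: [[0.337, -0.005, 0.941], [-0.941, 0.001, 0.337], [-0.003, -1.0, -0.005]]
wrist_force: [-0.3, 1.3, -1.5]
gripper_width: 0.302
```

>>> drive_tool --series '[0.012, -0.01, 0, 0, 0, 0, 0.017, -0.014, -0.005, 0, 0, 0, 0.017, -0.014, -0.02, 0, 0, 0, 0.017, -0.014, -0.04, 0, 0, 0, 0.017, -0.014, -0.06, 0, 0, 0, 0.017, -0.014, -0.072, 0, 0, 0, 0.017, -0.014, -0.08, 0, 0, 0, 0.017, -0.014, -0.084, 0, 0, 0, 0.017, -0.014, -0.084, 0, 0, 0]'

```text
t: 4.85
ee_pos: [0.6199, -0.1218, 0.1312]
tool_rot: [[0.337, -0.006, 0.941], [-0.941, 0.002, 0.337], [-0.004, -1.0, -0.006]]
wrist_force: [0.7, -0.4, -1.8]
gripper_width: 0.304
```

>>> drive_tool --series '[0, 0, -0.002, 0, 0, 0, 0, 0, -0.003, 0, 0, 0, 0, 0, -0.0045, 0, 0, 0, 0, 0, -0.0045, 0, 0, 0]'

```text
t: 5.18
ee_pos: [0.62, -0.1218, 0.127]
tool_rot: [[0.337, -0.006, 0.941], [-0.941, 0.001, 0.337], [-0.003, -1.0, -0.005]]
wrist_force: [-0.4, -0.6, -1.4]
gripper_width: 0.303
```

>>> drive_tool --series '[0, 0, -0.0005, 0, 0, 0, 0, 0, -0.001, 0, 0, 0, 0, 0, -0.001, 0, 0, 0, 0, 0, -0.001, 0, 0, 0]'

```text
t: 5.52
ee_pos: [0.6201, -0.1219, 0.1261]
tool_rot: [[0.337, -0.006, 0.941], [-0.941, 0.001, 0.337], [-0.003, -1.0, -0.005]]
wrist_force: [-0.2, -0.5, -0.2]
gripper_width: 0.299
```

>>> drive_tool --series '[0, 0, 0, 0, 0, 0, 0, 0, 0, 0, 0, 0, 0, 0, 0, 0, 0, 0, 0, 0, 0, 0, 0, 0, 0, 0, 0, 0, 0, 0, 0, 0, 0, 0, 0, 0, 0, 0, 0, 0, 0, 0, 0, 0, 0, 0, 0, 0]' --fingers 0

```text
t: 6.18
ee_pos: [0.6201, -0.1219, 0.1261]
tool_rot: [[0.337, -0.006, 0.941], [-0.941, 0.001, 0.337], [-0.003, -1.0, -0.005]]
wrist_force: [-0.7, -0.4, -0.5]
gripper_width: 0.853
```

>>> drive_tool --series '[0, 0, 0.01, 0, 0, 0, 0, 0, 0.035, 0, 0, 0, 0, 0, 0.065, 0, 0, 0, 0, 0, 0.09, 0, 0, 0, 0, 0, 0.11, 0, 0, 0, 0, 0, 0.12, 0, 0, 0]'

```text
t: 6.68
ee_pos: [0.6211, -0.1222, 0.2498]
tool_rot: [[0.337, -0.002, 0.941], [-0.941, 0.0, 0.337], [-0.001, -1.0, -0.002]]
wrist_force: [0.5, -0.3, -0.8]
gripper_width: 1.001
```

```bash
python3 - <<'E'
from h import *
im,d,c=grab("side"); W=cloud(d,c).reshape(-1,3)
m=(np.hypot(W[:,0]-.62,W[:,1]+.12)<.035)&(W[:,2]>.1)&(W[:,2]<.18);P=W[m]
for a,b in((.10,.12),(.125,.15),(.152,.17)):
    q=P[(P[:,2]>a)&(P[:,2]<b)]; print(a,len(q),q.min(0).round(3) if len(q) else 0,q.max(0).round(3) if len(q) else 0)
cv2.imwrite("pics/s1.png",cv2.resize(im[60:260,180:420],(720,600))[...,::-1])
E
```

```text
0.1 171 [ 0.594 -0.136  0.1  ] [ 0.641 -0.096  0.12 ]
0.125 111 [ 0.605 -0.128  0.125] [ 0.631 -0.107  0.15 ]
0.152 76 [ 0.605 -0.134  0.152] [ 0.634 -0.105  0.163]
```

View pics/s1.png

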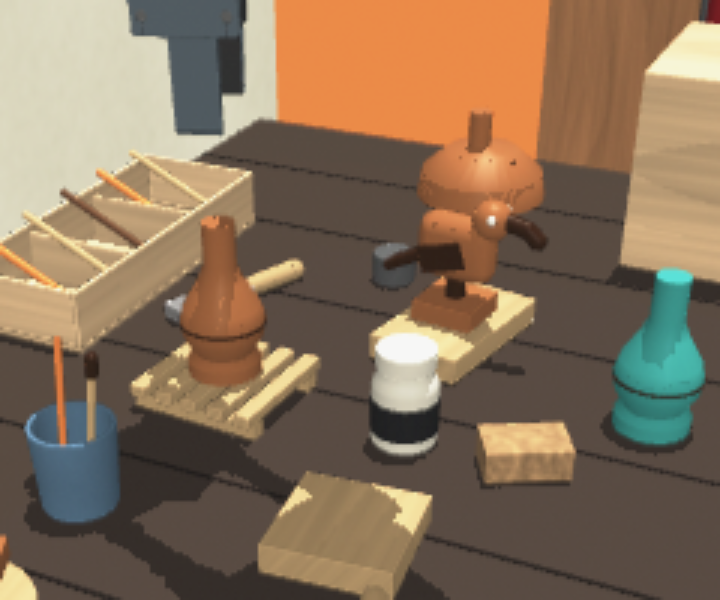

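The gourd stands upright on the rack, about (620, −120) mm. The side picture also shows the toucan, jar and mug undisturbed. The toucan is next.

>>> drive_tool --series '[-0.017, -0.022, 0, 0, 0, -0.08, -0.034, -0.044, 0, 0, 0, -0.16, -0.051, -0.066, 0, 0, 0, -0.24, -0.068, -0.088, 0, 0, 0, -0.32, -0.085, -0.11, 0, 0, 0, -0.4, -0.102, -0.133, 0, 0, 0, -0.431, -0.12, -0.156, 0, 0, 0, -0.431, -0.137, -0.178, -0.01, 0, 0, -0.431, -0.137, -0.178, -0.04, 0, 0, -0.431, -0.137, -0.178, -0.06, 0, 0, -0.431]'

```text
t: 7.57
ee_pos: [0.4828, -0.3011, 0.1882]
tool_rot: [[-0.089, -0.002, 0.996], [-0.996, 0.001, -0.089], [-0.001, -1.0, -0.002]]
wrist_force: [-0.4, 1.2, -0.5]
gripper_width: 1.003
```

>>> drive_tool --series '[0.001, 0, -0.025, 0, 0, 0, 0.001, 0, -0.055, 0, 0, 0, 0.001, 0, -0.085, 0, 0, 0, 0.001, 0, -0.1, 0, 0, 0, 0.001, 0, -0.106, 0, 0, 0, 0.001, 0, -0.106, 0, 0, 0]'

```text
t: 8.07
ee_pos: [0.4828, -0.3004, 0.0806]
tool_rot: [[-0.089, -0.004, 0.996], [-0.996, 0.003, -0.089], [-0.002, -1.0, -0.005]]
wrist_force: [0.4, -0.9, 0.7]
gripper_width: 0.999
```

>>> drive_tool --series '[0, 0, 0, 0, 0, 0, 0, 0, 0, 0, 0, 0, 0, 0, 0, 0, 0, 0, 0, 0, 0, 0, 0, 0, 0, 0, 0, 0, 0, 0, 0, 0, 0, 0, 0, 0, 0, 0, 0, 0, 0, 0, 0, 0, 0, 0, 0, 0, 0, 0, 0, 0, 0, 0, 0, 0, 0, 0, 0, 0]' --fingers 255

```text
t: 8.9
ee_pos: [0.483, -0.3006, 0.0807]
tool_rot: [[-0.089, -0.004, 0.996], [-0.996, 0.003, -0.089], [-0.002, -1.0, -0.004]]
wrist_force: [-0.0, -0.5, 1.5]
gripper_width: 0.397
```

>>> drive_tool --series '[0, 0, 0, 0, 0, 0, 0, 0, 0, 0, 0, 0, 0, 0, 0, 0, 0, 0]'

```text
t: 9.15
ee_pos: [0.483, -0.3005, 0.0807]
tool_rot: [[-0.089, -0.004, 0.996], [-0.996, 0.003, -0.089], [-0.002, -1.0, -0.004]]
wrist_force: [0.4, -0.1, 1.6]
gripper_width: 0.394
```

>>> drive_tool --series '[0, 0, 0.008, 0, 0, 0, 0, 0, 0.03, 0, 0, 0, 0, 0, 0.06, 0, 0, 0, 0, 0, 0.09, 0, 0, 0, 0, 0.01, 0.1, 0, 0, 0, -0.005, 0.035, 0.1, 0, 0, 0.02, -0.009, 0.067, 0.1, 0, 0, 0.05, -0.014, 0.1, 0.1, 0, 0, 0.08, -0.018, 0.133, 0.1, 0, 0, 0.11, -0.023, 0.166, 0.1, 0, 0, 0.14]'

```text
t: 9.98
ee_pos: [0.459, -0.1326, 0.1804]
tool_rot: [[0.052, -0.005, 0.999], [-0.999, 0.002, 0.052], [-0.003, -1.0, -0.005]]
wrist_force: [0.9, 0.3, -1.5]
gripper_width: 0.395
```

>>> drive_tool --series '[-0.004, 0.033, 0, 0, 0, 0.03, -0.009, 0.066, 0, 0, 0, 0.06, -0.014, 0.1, 0, 0, 0, 0.06, -0.018, 0.13, 0, 0, 0, 0.06, -0.022, 0.157, 0, 0, 0, 0.06, -0.024, 0.171, 0, 0, 0, 0.06, -0.024, 0.171, 0, 0, 0, 0.06]'

```text
t: 10.57
ee_pos: [0.4335, 0.0412, 0.1802]
tool_rot: [[0.114, -0.006, 0.993], [-0.993, 0.003, 0.114], [-0.004, -1.0, -0.006]]
wrist_force: [-0.3, -1.4, -2.0]
gripper_width: 0.392
```

>>> drive_tool --series '[0.003, -0.0045, -0.01, 0, 0, 0, 0.003, -0.0045, -0.035, 0, 0, 0, 0.003, -0.0045, -0.06, 0, 0, 0, 0.003, -0.0045, -0.078, 0, 0, 0, 0.003, -0.0045, -0.087, 0, 0, 0, 0.003, -0.0045, -0.091, 0, 0, 0, 0.003, -0.0045, -0.094, 0, 0, 0, 0.003, -0.0045, -0.094, 0, 0, 0]'

```text
t: 11.23
ee_pos: [0.4364, 0.0366, 0.0862]
tool_rot: [[0.114, -0.007, 0.993], [-0.993, 0.003, 0.114], [-0.004, -1.0, -0.006]]
wrist_force: [-0.2, 0.9, -2.2]
gripper_width: 0.392
```

```bash
cat >> h.py <<'E'
def seg(n,c,r,zlo,zhi,pale=None,tag=""):
    im,d,cm=grab(n);W=cloud(d,cm).reshape(-1,3);H=cv2.cvtColor(im,cv2.COLOR_RGB2HSV).reshape(-1,3)
    m=(np.hypot(W[:,0]-c[0],W[:,1]-c[1])<r)&(W[:,2]>zlo)&(W[:,2]<zhi)&(H[:,1]>150)
    P=W[m]; r=cv2.minAreaRect((P[:,:2]*1000).astype(np.float32)); print(n,tag,len(P),np.round(r[0],1),np.round(r[1],1),round(r[2],1)); return im
E
python3 - <<'E'
from h import *
im=seg("side",(.434,.036),.055,.04,.054,tag="foot")
cv2.imwrite("pics/s2.png",cv2.resize(im[120:280,210:370],(600,600))[...,::-1])
E
```

```text
side foot 410 [429.7  38.7] [58.3 61.2] 6.6
```

View pics/s2.png

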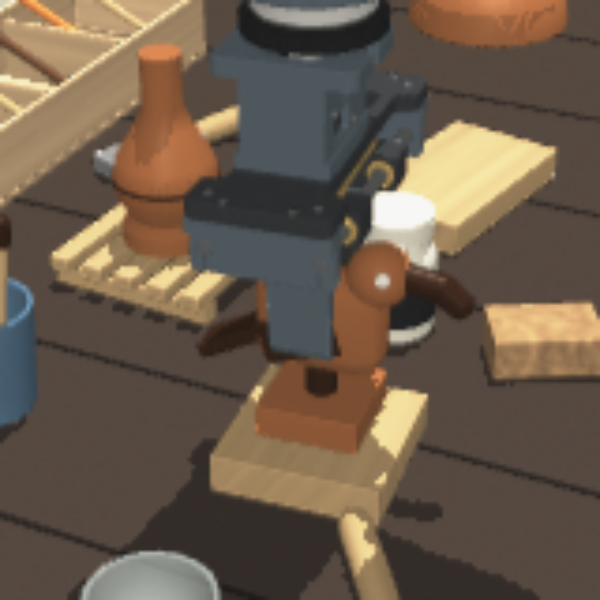

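The toucan hovers within about 1 mm of the stand's centre in the same camera, turned 6.6° where the stand is at 6.5–6.9°. I'll lower it and release.

>>> drive_tool --series '[0, 0, -0.002, 0, 0, 0, 0, 0, -0.004, 0, 0, 0, 0, 0, -0.0055, 0, 0, 0, 0, 0, -0.006, 0, 0, 0, 0, 0, -0.006, 0, 0, 0]'

```text
t: 11.7
ee_pos: [0.4367, 0.0366, 0.0807]
tool_rot: [[0.114, -0.006, 0.993], [-0.993, 0.003, 0.114], [-0.003, -1.0, -0.005]]
wrist_force: [0.8, 0.4, -1.3]
gripper_width: 0.391
```

>>> drive_tool --series '[0, 0, 0, 0, 0, 0, 0, 0, 0, 0, 0, 0, 0, 0, 0, 0, 0, 0, 0, 0, 0, 0, 0, 0, 0, 0, 0, 0, 0, 0, 0, 0, 0, 0, 0, 0, 0, 0, 0, 0, 0, 0, 0, 0, 0, 0, 0, 0]' --fingers 0

```text
t: 12.37
ee_pos: [0.4367, 0.0366, 0.0807]
tool_rot: [[0.114, -0.006, 0.993], [-0.993, 0.003, 0.114], [-0.003, -1.0, -0.005]]
wrist_force: [0.4, -0.5, 0.6]
gripper_width: 0.948
```

>>> drive_tool --series '[0, 0, 0.01, 0, 0, 0, 0, 0, 0.035, 0, 0, 0, 0, 0, 0.065, 0, 0, 0, 0, 0, 0.1, 0, 0, 0, 0, 0, 0.135, 0, 0, 0, 0, 0, 0.165, 0, 0, 0, 0, 0, 0.17, 0, 0, 0]'

```text
t: 12.95
ee_pos: [0.4387, 0.0365, 0.2553]
tool_rot: [[0.114, 0.001, 0.993], [-0.993, 0.002, 0.114], [-0.002, -1.0, 0.002]]
wrist_force: [0.5, -0.0, 1.7]
gripper_width: 1.005
```

```bash
python3 - <<'E'
from h import *
im=seg("side",(.434,.036),.055,.036,.052,tag="foot")
E
```

```text
side foot 391 [429.8  38.9] [58.6 59.2] 6.6
```

>>> drive_tool --series '[0.019, 0.02, 0, 0, 0, 0.12, 0.038, 0.04, 0, 0, 0, 0.24, 0.057, 0.06, 0, 0, 0, 0.36, 0.076, 0.08, 0, 0, 0, 0.48, 0.095, 0.1, 0, 0, 0, 0.6, 0.114, 0.12, 0, 0, 0, 0.72, 0.133, 0.14, 0, 0, 0, 0.84, 0.152, 0.16, 0, 0, 0, 0.96, 0.171, 0.18, 0, 0, 0, 1.08, 0.188, 0.199, 0, 0, 0, 1.2]'

```text
t: 13.83
ee_pos: [0.6267, 0.2366, 0.2516]
tool_rot: [[0.969, -0.004, 0.248], [-0.248, 0.0, 0.969], [-0.004, -1.0, -0.001]]
wrist_force: [0.1, -0.3, -0.2]
gripper_width: 1.001
```

>>> drive_tool --series '[0, 0, 0, 0, 0, 0.12, 0, 0, 0, 0, 0, 0.24, 0, 0, 0, 0, 0, 0.36, 0, 0, 0, 0, 0, 0.48, 0, 0, 0, 0, 0, 0.6, 0, 0, 0, 0, 0, 0.702, 0, 0, 0, 0, 0, 0.702, 0, 0, 0, 0, 0, 0.702]'

```text
t: 14.5
ee_pos: [0.6263, 0.2364, 0.2501]
tool_rot: [[0.901, -0.005, -0.433], [0.433, -0.003, 0.901], [-0.006, -1.0, -0.0]]
wrist_force: [0.6, 0.0, -0.3]
gripper_width: 1.003
```

>>> drive_tool --series '[0, -0.001, -0.03, 0, 0, 0, 0, -0.001, -0.065, 0, 0, 0, 0, -0.001, -0.1, 0, 0, 0, 0, -0.001, -0.125, 0, 0, 0, 0, -0.001, -0.136, 0, 0, 0, 0, -0.001, -0.138, 0, 0, 0, 0, -0.001, -0.138, 0, 0, 0]'

```text
t: 15.08
ee_pos: [0.6265, 0.2355, 0.1122]
tool_rot: [[0.902, -0.006, -0.432], [0.432, -0.003, 0.902], [-0.007, -1.0, -0.0]]
wrist_force: [0.9, -1.0, 0.6]
gripper_width: 0.999
```

>>> drive_tool --series '[0, 0, 0, 0, 0, 0, 0, 0, 0, 0, 0, 0, 0, 0, 0, 0, 0, 0, 0, 0, 0, 0, 0, 0, 0, 0, 0, 0, 0, 0, 0, 0, 0, 0, 0, 0, 0, 0, 0, 0, 0, 0, 0, 0, 0, 0, 0, 0, 0, 0, 0, 0, 0, 0, 0, 0, 0, 0, 0, 0]' --fingers 255

```text
t: 15.92
ee_pos: [0.6265, 0.2355, 0.1122]
tool_rot: [[0.902, -0.006, -0.432], [0.432, -0.003, 0.902], [-0.007, -1.0, -0.0]]
wrist_force: [0.6, -0.3, -0.6]
gripper_width: 0.329
```

>>> drive_tool --series '[0, 0, 0, 0, 0, 0, 0, 0, 0, 0, 0, 0, 0, 0, 0, 0, 0, 0, 0, 0, 0, 0, 0, 0]'

```text
t: 16.25
ee_pos: [0.6265, 0.2355, 0.1122]
tool_rot: [[0.902, -0.006, -0.432], [0.432, -0.003, 0.902], [-0.007, -1.0, -0.0]]
wrist_force: [-0.0, -0.7, 1.1]
gripper_width: 0.332
```

>>> drive_tool --series '[0, 0, 0.008, 0, 0, 0, 0, 0, 0.03, 0, 0, 0, 0, 0, 0.06, 0, 0, 0, 0, 0, 0.095, 0, 0, 0, 0, 0, 0.13, 0, 0, 0, 0, 0, 0.16, 0, 0, 0, -0.003, -0.01, 0.175, 0, 0, 0, -0.01, -0.034, 0.18, 0, 0, -0.05, -0.019, -0.068, 0.18, 0, 0, -0.1, -0.028, -0.102, 0.18, 0, 0, -0.15]'

```text
t: 17.08
ee_pos: [0.598, 0.133, 0.293]
tool_rot: [[0.957, -0.005, -0.291], [0.291, -0.002, 0.957], [-0.006, -1.0, -0.001]]
wrist_force: [1.2, -0.6, -2.7]
gripper_width: 0.329
```

Remaining to the oblong stand: (−0.122, −0.433) and −0.48 rad.

>>> drive_tool --series '[-0.01, -0.034, 0, 0, 0, -0.05, -0.02, -0.07, 0, 0, 0, -0.1, -0.03, -0.106, 0, 0, 0, -0.15, -0.04, -0.142, 0, 0, 0, -0.2, -0.05, -0.178, 0, 0, 0, -0.25, -0.06, -0.214, 0, 0, 0, -0.3, -0.07, -0.25, 0, 0, 0, -0.35, -0.08, -0.286, 0, 0, 0, -0.4, -0.09, -0.322, 0, 0, 0, -0.45, -0.1, -0.358, 0, 0, 0, -0.48]'

```text
t: 17.92
ee_pos: [0.497, -0.2265, 0.2936]
tool_rot: [[0.983, -0.005, 0.186], [-0.186, 0.0, 0.983], [-0.005, -1.0, -0.001]]
wrist_force: [1.3, 0.2, -3.1]
gripper_width: 0.331
```

>>> drive_tool --series '[-0.009, -0.03, 0, 0, 0, 0, -0.017, -0.056, 0, 0, 0, 0, -0.022, -0.072, 0, 0, 0, 0, -0.022, -0.075, 0, 0, 0, 0, -0.022, -0.075, 0, 0, 0, 0]'

```text
t: 18.33
ee_pos: [0.4746, -0.3024, 0.2938]
tool_rot: [[0.982, -0.005, 0.188], [-0.188, 0.0, 0.982], [-0.005, -1.0, -0.001]]
wrist_force: [-0.5, 0.4, -3.0]
gripper_width: 0.331
```

>>> drive_tool --series '[0.001, 0.002, -0.015, 0, 0, 0, 0.0015, 0.003, -0.05, 0, 0, 0, 0.0015, 0.003, -0.085, 0, 0, 0, 0.0015, 0.003, -0.12, 0, 0, 0, 0.0015, 0.003, -0.148, 0, 0, 0, 0.0015, 0.003, -0.164, 0, 0, 0, 0.0015, 0.003, -0.172, 0, 0, 0, 0.0015, 0.003, -0.176, 0, 0, 0, 0.0015, 0.003, -0.176, 0, 0, 0]'

```text
t: 19.08
ee_pos: [0.4765, -0.2988, 0.118]
tool_rot: [[0.982, -0.005, 0.187], [-0.187, 0.001, 0.982], [-0.005, -1.0, -0.0]]
wrist_force: [0.3, 0.2, -2.6]
gripper_width: 0.33
```

```bash
python3 - <<'E'
from h import *
im=seg("side",(.476,-.3),.08,.042,.054,tag="foot")
cv2.imwrite("pics/s3.png",cv2.resize(im[80:220,250:410],(686,600))[...,::-1])
E
```

```text
side foot 252 [ 471.8 -295. ] [109.7  57.1] 77.1
```

View pics/s3.png

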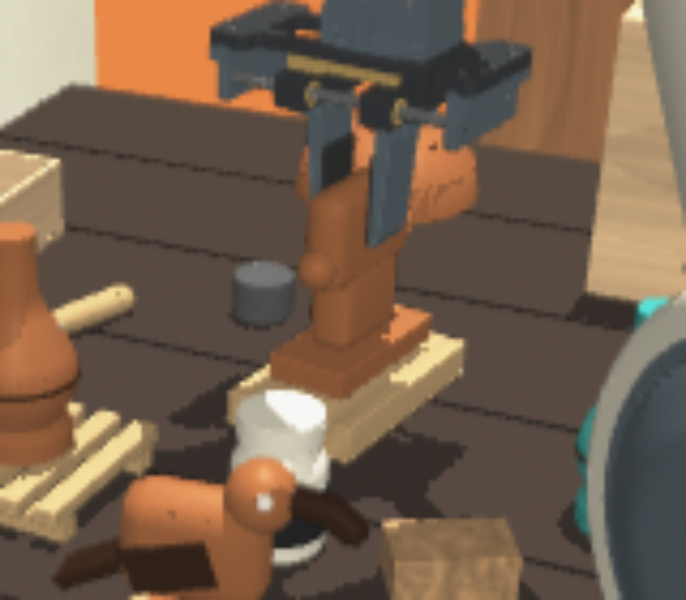

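>>> drive_tool --series '[0.001, -0.001, -0.001, 0, 0, 0, 0.002, -0.0015, -0.002, 0, 0, 0, 0.002, -0.0015, -0.004, 0, 0, 0, 0.002, -0.0015, -0.0055, 0, 0, 0, 0.002, -0.0015, -0.006, 0, 0, 0, 0.002, -0.0015, -0.006, 0, 0, 0]'

```text
t: 19.63
ee_pos: [0.4786, -0.3007, 0.1126]
tool_rot: [[0.982, -0.005, 0.187], [-0.187, 0.0, 0.982], [-0.005, -1.0, -0.001]]
wrist_force: [-0.5, 0.9, -2.1]
gripper_width: 0.329
```

>>> drive_tool --series '[0, 0, -0.0005, 0, 0, 0, 0, 0, -0.0008, 0, 0, 0, 0, 0, -0.0008, 0, 0, 0]'

```text
t: 19.88
ee_pos: [0.4786, -0.3008, 0.1122]
tool_rot: [[0.982, -0.004, 0.187], [-0.187, -0.0, 0.982], [-0.004, -1.0, -0.001]]
wrist_force: [-2.1, 0.6, 5.2]
gripper_width: 0.329
```

>>> drive_tool --series '[0, 0, 0, 0, 0, 0, 0, 0, 0, 0, 0, 0, 0, 0, 0, 0, 0, 0, 0, 0, 0, 0, 0, 0, 0, 0, 0, 0, 0, 0, 0, 0, 0, 0, 0, 0, 0, 0, 0, 0, 0, 0, 0, 0, 0, 0, 0, 0]' --fingers 0

```text
t: 20.55
ee_pos: [0.4786, -0.3008, 0.1121]
tool_rot: [[0.982, -0.005, 0.187], [-0.187, -0.0, 0.982], [-0.004, -1.0, -0.001]]
wrist_force: [0.1, 0.4, 0.7]
gripper_width: 0.883
```

>>> drive_tool --series '[0, 0, 0.01, 0, 0, 0, 0, 0, 0.035, 0, 0, 0, 0, 0, 0.065, 0, 0, 0, 0, 0, 0.1, 0, 0, 0, 0, 0, 0.13, 0, 0, 0, 0, 0, 0.14, 0, 0, 0]'

```text
t: 21.05
ee_pos: [0.4798, -0.3017, 0.2575]
tool_rot: [[0.982, 0.0, 0.187], [-0.187, -0.004, 0.982], [0.001, -1.0, -0.004]]
wrist_force: [0.3, -0.7, 0.8]
gripper_width: 1.001
```

>>> drive_tool --series '[0.018, 0.023, 0, 0, 0, 0, 0.036, 0.046, 0, 0, 0, 0, 0.054, 0.069, 0, 0, 0, 0, 0.072, 0.092, 0, 0, 0, 0, 0.09, 0.115, 0, 0, 0, 0, 0.108, 0.138, 0, 0, 0, 0, 0.126, 0.161, 0, 0, 0, 0, 0.137, 0.176, 0, 0, 0, 0, 0.141, 0.18, -0.02, 0, 0, 0, 0.141, 0.18, -0.055, 0, 0, 0]'

```text
t: 21.88
ee_pos: [0.624, -0.1206, 0.2055]
tool_rot: [[0.983, 0.007, 0.185], [-0.185, -0.006, 0.983], [0.008, -1.0, -0.004]]
wrist_force: [-0.4, -0.7, -0.7]
gripper_width: 1.0
```

```bash
python3 - <<'E'
from h import *
im=seg("side",(.476,-.3),.08,.036,.050,tag="mask foot")
seg("top",(.476,-.3),.08,.036,.048,tag="mask foot"); 
im=seg("top",(.476,-.3),.08,.135,.155,tag="mask top"); 
seg("side",(.62,-.12),.03,.15,.165,tag="gourd neck")
seg("side",(.434,.036),.055,.036,.052,tag="bird foot")
cv2.imwrite("pics/t4.png",cv2.resize(im[100:260,150:450],(800,427))[...,::-1])
print(state()["ee_pos"])
E
```

```text
side mask foot 272 [ 475.6 -296.5] [110.4  55.9] 77.4
top mask foot 0 [0. 0.] [0. 0.] 0.0
top mask top 54 [ 469.9 -335.2] [14.7 25.6] 66.2
side gourd neck 73 [ 617.1 -119.7] [21.8 25.5] 22.0
side bird foot 367 [429.9  41. ] [58.4 55.1] 7.1
[ 0.62118464 -0.12210016  0.20402395]
```

View pics/t4.png

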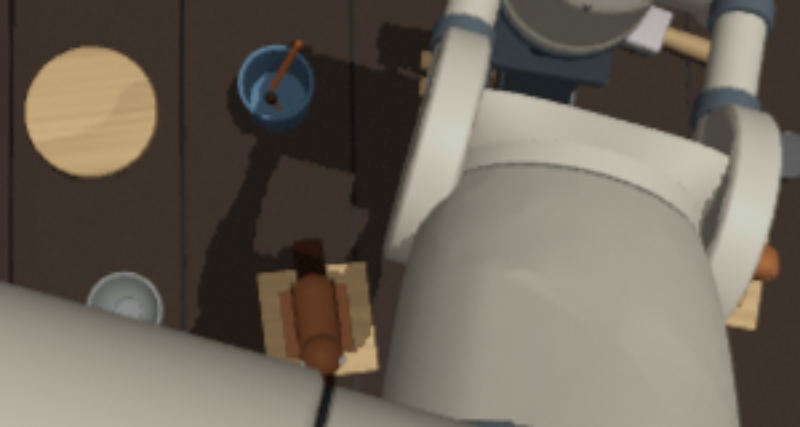

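The toucan sits centred in the top view, with the empty round stand at crop pixel (91,111). The mask foot measures 1–2 mm from the middle of its stand. Next is the gourd.

>>> drive_tool --series '[0, 0.0005, -0.02, 0, 0, 0, 0, 0.0005, -0.045, 0, 0, 0, 0, 0.0005, -0.065, 0, 0, 0, 0, 0.0005, -0.075, 0, 0, 0, 0, 0.0005, -0.0775, 0, 0, 0, 0, 0.0005, -0.0775, 0, 0, 0]'

```text
t: 22.63
ee_pos: [0.6216, -0.122, 0.1275]
tool_rot: [[0.982, 0.002, 0.188], [-0.188, -0.005, 0.982], [0.003, -1.0, -0.004]]
wrist_force: [0.2, 0.0, 0.3]
gripper_width: 0.999
```

>>> drive_tool --series '[0, 0, 0, 0, 0, 0, 0, 0, 0, 0, 0, 0, 0, 0, 0, 0, 0, 0, 0, 0, 0, 0, 0, 0, 0, 0, 0, 0, 0, 0, 0, 0, 0, 0, 0, 0, 0, 0, 0, 0, 0, 0, 0, 0, 0, 0, 0, 0, 0, 0, 0, 0, 0, 0, 0, 0, 0, 0, 0, 0]' --fingers 255

```text
t: 23.47
ee_pos: [0.6216, -0.122, 0.1274]
tool_rot: [[0.982, 0.002, 0.188], [-0.188, -0.005, 0.982], [0.003, -1.0, -0.004]]
wrist_force: [0.9, 0.4, -1.0]
gripper_width: 0.304
```

>>> drive_tool --series '[0, 0, 0, 0, 0, 0, 0, 0, 0, 0, 0, 0, 0, 0, 0, 0, 0, 0, 0, 0, 0, 0, 0, 0, 0, 0, 0, 0, 0, 0]'

```text
t: 23.88
ee_pos: [0.6215, -0.1219, 0.1274]
tool_rot: [[0.982, 0.002, 0.188], [-0.188, -0.005, 0.982], [0.003, -1.0, -0.004]]
wrist_force: [0.3, -0.2, -0.2]
gripper_width: 0.301
```

>>> drive_tool --series '[0, 0, 0.008, 0, 0, 0, 0, 0, 0.03, 0, 0, 0, 0, 0, 0.06, 0, 0, 0, 0, 0, 0.095, 0, 0, 0, 0, 0, 0.13, 0, 0, 0, 0, 0, 0.158, 0, 0, 0, 0, 0.01, 0.17, 0, 0, 0, 0, 0.035, 0.17, 0, 0, 0, 0.001, 0.07, 0.17, 0, 0, 0, 0.002, 0.105, 0.17, 0, 0, 0]'

```text
t: 24.72
ee_pos: [0.6234, -0.0163, 0.2983]
tool_rot: [[0.982, 0.003, 0.19], [-0.19, -0.005, 0.982], [0.004, -1.0, -0.004]]
wrist_force: [0.8, 0.3, -1.3]
gripper_width: 0.304
```

>>> drive_tool --series '[0, 0.035, 0, 0, 0, 0, 0.001, 0.07, 0, 0, 0, 0, 0.001, 0.105, 0, 0, 0, 0, 0.002, 0.14, 0, 0, 0, 0, 0.002, 0.175, 0, 0, 0, 0, 0.003, 0.21, 0, 0, 0, 0, 0.003, 0.235, 0, 0, 0, 0, 0.004, 0.25, 0, 0, 0, 0, 0.004, 0.255, 0, 0, 0, 0, 0.004, 0.256, 0, 0, 0, 0]'

```text
t: 25.55
ee_pos: [0.6273, 0.2402, 0.2984]
tool_rot: [[0.982, 0.003, 0.189], [-0.189, -0.005, 0.982], [0.004, -1.0, -0.004]]
wrist_force: [-0.3, -0.4, -0.8]
gripper_width: 0.301
```

Down to about 6 mm above the stand (TCP 0.1335), then a check of the centring.

>>> drive_tool --series '[0, 0, -0.015, 0, 0, 0, 0, 0, -0.05, 0, 0, 0, 0, 0, -0.085, 0, 0, 0, 0, 0, -0.115, 0, 0, 0, 0, 0, -0.14, 0, 0, 0, 0, 0, -0.155, 0, 0, 0, 0, 0, -0.162, 0, 0, 0, 0, 0, -0.165, 0, 0, 0, 0, 0, -0.165, 0, 0, 0]'

```text
t: 26.3
ee_pos: [0.6276, 0.2394, 0.1338]
tool_rot: [[0.982, 0.003, 0.189], [-0.189, -0.005, 0.982], [0.004, -1.0, -0.004]]
wrist_force: [-0.5, -0.6, -0.8]
gripper_width: 0.298
```

```bash
python3 - <<'E'
from h import *
from scipy.optimize import least_squares
im,d,c=grab("side");W=cloud(d,c).reshape(-1,3);H=cv2.cvtColor(im,cv2.COLOR_RGB2HSV).reshape(-1,3)
near=np.hypot(W[:,0]-.627,W[:,1]-.241)<.08
p=W[near&(abs(W[:,2]-.025)<.006)&(H[:,1]<150)&(H[:,2]>90)][:,:2]*1000
h=cv2.convexHull(p.astype(np.float32))[:,0]
print("stand",least_squares(lambda q:np.hypot(*(h-q).T)-60,[626,241],loss="soft_l1").x.round(1))
g=W[near&(W[:,2]>.034)&(W[:,2]<.04)&(H[:,1]>150)][:,:2]*1000
print("foot",len(g),least_squares(lambda q:np.hypot(*(g-q).T)-32,[626,241],loss="soft_l1").x.round(1))
g=W[near&(W[:,2]>.074)&(W[:,2]<.082)&(H[:,1]>150)][:,:2]*1000
print("belly",len(g),least_squares(lambda q:np.hypot(*(g-q).T)-37,[626,241],loss="soft_l1").x.round(1))
cv2.imwrite("pics/s5.png",cv2.resize(im[150:300,110:260],(600,600))[...,::-1])
E
```

```text
stand [626.1 241.8]
foot 66 [626.7 238.5]
belly 35 [627.5 237.7]
```

View pics/s5.png

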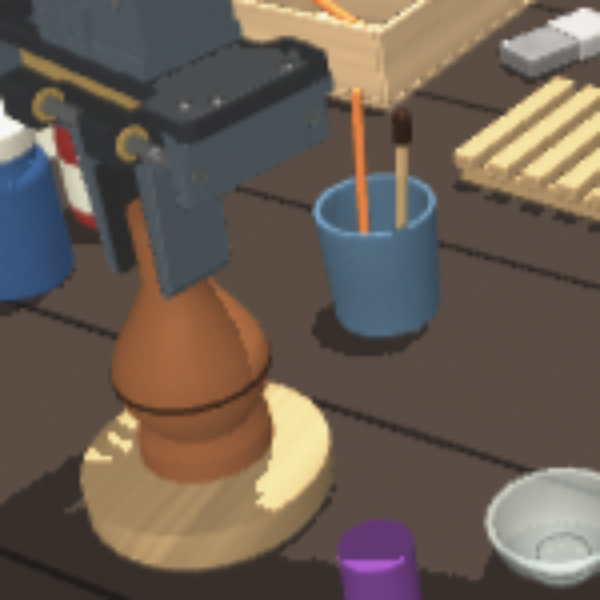

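The gourd hovers upright over the stand with its foot about 3 mm short in y. I'll shift +3 mm in y, lower to TCP 0.127 and release.

>>> drive_tool --series '[-0.0005, 0.0015, -0.001, 0, 0, 0, -0.0005, 0.003, -0.003, 0, 0, 0, -0.0005, 0.003, -0.005, 0, 0, 0, -0.0005, 0.003, -0.0065, 0, 0, 0, -0.0005, 0.003, -0.007, 0, 0, 0, -0.0005, 0.003, -0.007, 0, 0, 0]'

```text
t: 26.85
ee_pos: [0.6274, 0.2428, 0.1275]
tool_rot: [[0.982, 0.004, 0.189], [-0.189, -0.005, 0.982], [0.005, -1.0, -0.004]]
wrist_force: [0.2, 0.1, -1.6]
gripper_width: 0.302
```

>>> drive_tool --series '[0, 0, 0, 0, 0, 0, 0, 0, 0, 0, 0, 0, 0, 0, 0, 0, 0, 0, 0, 0, 0, 0, 0, 0, 0, 0, 0, 0, 0, 0, 0, 0, 0, 0, 0, 0, 0, 0, 0, 0, 0, 0, 0, 0, 0, 0, 0, 0, 0, 0, 0, 0, 0, 0]' --fingers 0

```text
t: 27.6
ee_pos: [0.6274, 0.2427, 0.1275]
tool_rot: [[0.982, 0.004, 0.189], [-0.189, -0.005, 0.982], [0.005, -1.0, -0.004]]
wrist_force: [0.6, 0.4, 0.0]
gripper_width: 0.929
```

>>> drive_tool --series '[0, 0, 0.01, 0, 0, 0, 0, 0, 0.035, 0, 0, 0, 0, 0, 0.065, 0, 0, 0, 0, 0, 0.1, 0, 0, 0, 0, 0, 0.13, 0, 0, 0, 0, -0.03, 0.15, 0, 0, 0, 0, -0.065, 0.15, 0, 0, 0, 0, -0.1, 0.15, 0, 0, 0, 0, -0.13, 0.15, 0, 0, 0, 0, -0.14, 0.15, 0, 0, 0]'

```text
t: 28.43
ee_pos: [0.6274, 0.099, 0.2786]
tool_rot: [[0.981, 0.005, 0.191], [-0.191, -0.006, 0.981], [0.006, -1.0, -0.005]]
wrist_force: [0.2, -0.7, 0.5]
gripper_width: 1.0
```

```bash
python3 - <<'E'
from h import *
from scipy.optimize import least_squares
im,d,c=grab("side");W=cloud(d,c).reshape(-1,3);H=cv2.cvtColor(im,cv2.COLOR_RGB2HSV).reshape(-1,3)
near=np.hypot(W[:,0]-.627,W[:,1]-.241)<.08
for a,b,r in((.028,.035,32),(.067,.077,37),(.13,.153,14)):
    g=W[near&(W[:,2]>a)&(W[:,2]<b)&(H[:,1]>150)][:,:2]*1000
    print(len(g),least_squares(lambda q:np.hypot(*(g-q).T)-r,[626,241],loss="soft_l1").x.round(1))
print("neck top z",np.nanmax(W[near&(H[:,1]>150)][:,2]))
seg("side",(.434,.036),.055,.036,.052,tag="bird foot")
seg("side",(.476,-.3),.08,.036,.050,tag="mask foot")
cv2.imwrite("pics/s6.png",im[...,::-1])
E
```

```text
79 [626.7 242.2]
65 [627.3 241.1]
145 [626.4 242.2]
neck top z 0.1623262511585591
side bird foot 387 [430.1  39.6] [59.3 57.3] 6.9
side mask foot 256 [ 476.4 -296.1] [108.5  56.4] 78.8
```

View pics/s6.png

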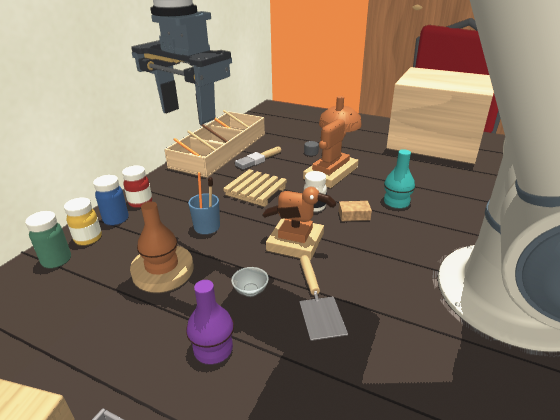

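In the side view the gourd (155,240), toucan (295,210) and mask (332,150) all stand upright on their own stands. The mug and jar haven't moved, and the gripper is clear. I'm handing in.

>>> drive_tool --series '[0, 0, 0, 0, 0, 0, 0, 0, 0, 0, 0, 0, 0, 0, 0, 0, 0, 0, 0, 0, 0, 0, 0, 0]'

```text
t: 28.92
ee_pos: [0.6275, 0.1033, 0.2781]
tool_rot: [[0.982, 0.004, 0.19], [-0.189, -0.004, 0.982], [0.005, -1.0, -0.003]]
wrist_force: [0.1, -0.2, -0.4]
gripper_width: 1.004
```

```bash
python3 -c "
from rig import *
print(finish_job())"
```

```text
the job is handed in; nothing more can be done
None
```

All three carvings are on their own stands, and I handed the job in at about 29 s. No verdict was reported. I parked the gourd on the rack, moved the toucan to the square stand and the mask to the oblong stand, then moved the gourd to the round stand.

My last checks used the side camera only. The two cameras differ by about 2–3 mm, so these offsets are good to about that much:

| Carving | Offset from stand centre | Alignment with stand |
|---|---|---|
| Gourd | about 1 mm | round, no alignment needed |
| Toucan | about 2 mm | within about 1° |
| Mask | about 3 mm | within about 1° |

- **Upright and clear:** all three look upright in the last picture and the gripper is clear of them. In that picture the jar and mug look to be where they started; I did not measure them again.
- **What disagreed:** just before release, the mask read about 4–5 mm and the gourd about 3 mm off centre, so I shifted both. The top-camera check of the mask failed because the arm was in the way.

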